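# Close the flow cell with its cover plate

### The job

Close the flow cell: pick up the longer of the two metal cover plates by its black grip and thread its two holes over the two guide pins of the cell block, lowering it all the way down before you let go, so that it lies flat on the block. Leave the shorter plate, which belongs to another cell, where it lies.

Things in the scene. Friction and masses are not known exactly. Their poses are not given: they have to be found in the camera images.
- long_plate_mid (a point): The longer flat grey aluminium plate, 190 (x) x 70 (y) x 8 mm on the bench, 0.3 kg. Two 34 mm through holes on its long centre line, 65 mm either side of its middle. On its middle a black grip block, 36 (x) x 24 (y) mm, from the plate's top (8 mm) up to 40 mm above the underside: pinch it across y. Point: plate's middle, 20 mm above the underside; z up. Either end may go on either pin.
- short_plate_mid (a point): Plate of another cell, to be left alone: same material, 70 mm width, 8 mm thickness and grip block, but only 145 mm long, its 34 mm holes 84 mm apart, so it does not fit the pins. Point: its middle, 20 mm above the underside; x along its length, z up.
- cell_seat (a point): Flow cell: blue-grey block fixed to the bench, 210 (x) x 90 (y) mm, flat top 30 mm above the bench, round window amid it. Two upright steel pins on the top, on its long centre line 65 mm either side of the middle: 16 mm diameter, 40 mm tall, upper 18 mm tapering to a 6 mm tip. Point: middle of the top face, where the middle of the plate's underside goes; x from pin to pin, z up.
Not all that is in view belongs to the job. Leave any red look-alike of the part that bears long_plate_mid alone.

How it is judged:
By the outcome, as a careful person would: the job done as asked, in the order asked, and still so for the second after the job is handed in, with the robot touching nothing.
It also fails if it takes over 35 s, if anything falls off the work surface, if the arm or the gripper's body presses on something with over 40 N, if the wrist force passes 120 N, or if a joint passes its speed limit or range.

### The arm

A 6-joint arm with a two-finger parallel gripper is mounted at the origin on the work surface. World frame = base frame: x ahead of the robot, y to its left, z up, the work surface at z = 0. Lengths are in m, angles in rad, forces in N, time in s.
With the tool pointing down it reaches from about 0.25 to 0.775 m from the base axis. Payload 8.9 kg.
Tool frame: the origin (TCP) lies between the finger pads; the fingertips stand 22 mm ahead of it and the grasp point (between the pads) lies 3 mm ahead of it; z points along the fingers, y is the direction in which the jaws open and shut (so a half turn about z gives the same grasp; the last joint's range is limited). The gripper opens to 85 mm and grips with 20 to 120 N. Pads are 22 mm wide; open, the fingers measure 114 mm over their backs; the gripper's body (76 mm by 85 mm) begins 54 mm behind the grasp point. The pads swing forward as they close: fully open they stand 13 mm farther back than shut.
Start: joints at [1.089, 0.291, -0.153, 1.127, 0, 1.431], TCP at [0.176, 0.494, 0.253] pointing down, gripper open.
Joint ranges: [-2.52, 2.52], [-0.91, 1.74], [-1.3, 1.37], [-1.96, 2.02], [-1.52, 1.47], [-3.14, 3.14]. Speed limits (rad/s): [2.22, 2.22, 2.79, 3.14, 3.14, 3.14].

### API

Orientations are given as [roll, pitch, yaw] about the fixed x, y, z axes, in that order (R = Rz(yaw) Ry(pitch) Rx(roll)).
In Python, from rig import env gives the robot as it stands.
- The arm moves only by the tool play_rows, never from a script. Its argument "increments" is a list that holds one entry, the list of rows, each a list of 6 numbers: the shift along the tool's x, y, z in mm, then the turn, a rotation vector about the tool's x, y, z in degrees. In form: [[[tx, ty, tz, wx, wy, wz], ...]]. A call has 1 to 20 rows; each row shifts and turns the commanded pose from where the row before left it, along the tool's axes as they then stand; what a row does not reach is not made up. A row lasts 1/8 s, in which the tool goes at most 62.5 mm and 10.7 degrees, less where a joint would pass 70% of its speed; a pose out of reach is approached as far as the arm can. A call is refused whole if a number of a shift passes 62.5 or a number of a turn 10.7, either way. A call with a gripper value outside its range is refused whole. "jaw" is the closure, from 0 (fully open) to 1 (shut), set as the call begins (left out, the last holds). The fingers move at their own pace and stop on an object; "force" is the grip in N (left out, the last holds). Time passes only in rows, so rows that do not move let the fingers close. It gives the time, the measured TCP pose, the force and the opening at its end, in the units of the state.
- env.sense(): the state, without advancing time (a new reading comes with each control period).
- env.camera(name): name is "scene" or "top" or "wrist"; returns the picture (384x512x3 uint8, red, green, blue); there is no depth.
- env.camera_model(name): a dict with "vfov" (degrees; the focal length in pixels is half the picture's height over the tangent of half this angle, whatever the lens; pixels are square), "cx", "cy" (the principal point, pixels), "D" ([k1, k2, p1, p2, k3] as OpenCV has them; the pictures are not rectified), "rvec" (rotation vector, rad) and "tvec" (3), from world to camera coordinates, as OpenCV has them. Camera axes: x right, y down, z forward; pixel columns grow to the right and rows downward; lengths in m; the calibration is good to about 2 mm. A picture is of the moment at which its call begins: read the wrist's pose just before it. camera_model takes no time and is no camera call; for the wrist camera it gives the pose at the moment of the call.
- env.finish_job(): hands the job in, once; it reports no verdict.
Trained networks look in the newest picture that a camera, given by its name, has taken for a name from the list of things; names that differ only in an ending like _2 or _b are one class to them, and where a whole thing is asked for, a point or a joint stands for the part that bears it (a point fixed in the world has none). Each returns a list of dicts, best first, with "conf" (0 to 1); they miss things now and then, are a little off and sometimes report something else, mostly with a low value. They report only what shows in the picture. A call takes as long as a camera call. They do not tell look-alikes from the thing itself.
- env.boxes_of(camera, label): "rect" ([left, top, width, height] in pixels, round what is visible of it).
The state is a dict: "t": time; "q": joint angles; "dq": joint speeds; "tau": joint torques, N m; "tool_pos": TCP position; "eef_rot": TCP orientation; "force": force on the tool from outside, world axes, zero at the start; "torque": the same for the moment, N m; "finger_gap": finger opening in m.
Only numpy, scipy, OpenCV 4.12 (cv2) and the standard library are available. Lean on these libraries where they do the work, as an engineer would, in place of code of your own. Each camera call takes 0.05 s, during which the arm holds its last target.

## Working session

There is one attempt and no reset: what is moved stays moved. The work goes in short steps, Python scripts to look and compute and a tool call to move; the robot and the scene stay as the last step left them, time stands still between calls to the robot, and variables do not carry over. Pictures are saved under pics/ and viewed, and the job is handed in when it is done.

Besides the shell and the picture viewer there is one more tool, called after ">>>" as name([rows], argument=value, ...), one row to a line, values as JSON. play_rows: Moves the arm, as the interface text tells. Its arguments: {"type":"object","properties":{"increments":{"type":"array"},"jaw":{"type":"number"},"force":{"type":"number"}},"required":["increments"]}

```bash
mkdir -p pics; ls; cat > h.py <<'E'
import numpy as np, cv2
from rig import env
def cam(n):
    m=env.camera_model(n); f=192/np.tan(np.radians(m['vfov'])/2)
    K=np.array([[f,0,m['cx']],[0,f,m['cy']],[0,0,1]]); return K,np.array(m['D'],float),np.array(m['rvec'],float),np.array(m['tvec'],float)
def ray(n,px,z,c=None):
    K,D,r,t=c or cam(n); p=cv2.undistortPoints(np.array(px,float).reshape(-1,1,2),K,D).reshape(-1,2)
    R=cv2.Rodrigues(r)[0]; o=-R.T@t; d=np.c_[p,np.ones(len(p))]@R
    return o+d*((z-o[2])/d[:,2])[:,None]
def proj(n,P,c=None):
    K,D,r,t=c or cam(n); return cv2.projectPoints(np.array(P,float).reshape(-1,1,3),r,t,K,D)[0].reshape(-1,2)
def save(n,fn):
    im=env.camera(n); cv2.imwrite('pics/'+fn,im[:,:,::-1]); return im
E
python3 - <<'E'
from h import *
for n in('top','scene','wrist'):
    save(n,n+'0.png')
    if n!='wrist':
        for l in('long_plate_mid','short_plate_mid','cell_seat'):
            print(n,l,env.boxes_of(n,l))
a,b=[cv2.imread('pics/%s0.png'%n) for n in('top','scene')]
s=env.sense();print(s['t'],s['tool_pos'],s['eef_rot'],s['force'])
E
```

```text
pics
top long_plate_mid [{'rect': [152.0, 241.2, 67.4, 32.2], 'conf': 0.85}, {'rect': [171.0, 122.7, 31.2, 72.1], 'conf': 0.83}, {'rect': [93.4, 93.3, 43.5, 70.9], 'conf': 0.59}]
top short_plate_mid [{'rect': [367.8, 145.2, 38.7, 57.8], 'conf': 0.73}]
top cell_seat []
scene long_plate_mid [{'rect': [242.3, 157.5, 47.5, 26.8], 'conf': 0.83}, {'rect': [351.3, 171.4, 54.2, 18.2], 'conf': 0.75}, {'rect': [296.3, 182.8, 55.2, 29.0], 'conf': 0.56}]
scene short_plate_mid [{'rect': [168.9, 254.8, 43.1, 42.9], 'conf': 0.68}]
scene cell_seat [{'rect': [297.4, 182.6, 58.4, 27.0], 'conf': 0.67}, {'rect': [249.9, 218.8, 68.7, 61.3], 'conf': 0.57}]
0.45 [0.1764194  0.49443646 0.25327038] [-3.14149806e+00 -7.78180030e-05  2.79878045e+00] [0.35200441 0.65834636 0.83016958]
```

View pics/top0.png

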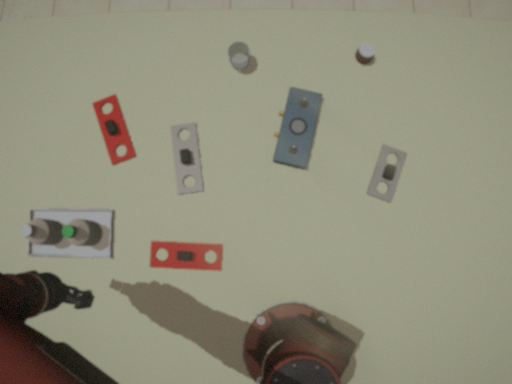

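View pics/scene0.png

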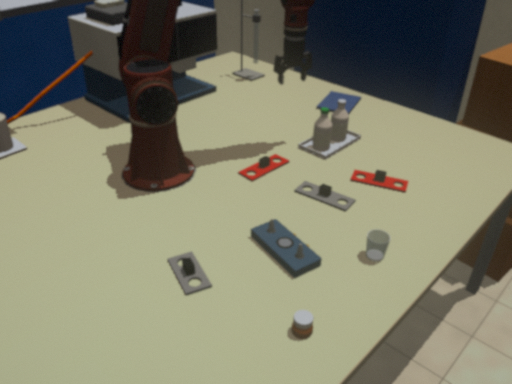

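View pics/wrist0.png

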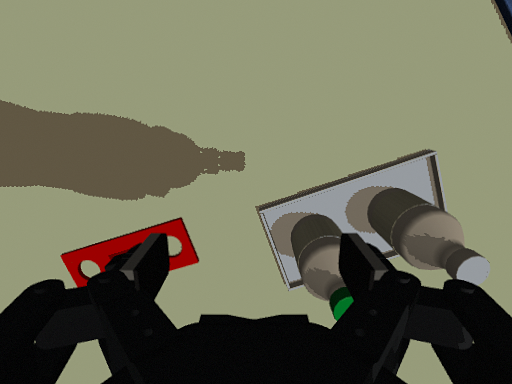

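The top view shows four lookalikes: a grey plate at (187,158), a red one at (115,130), a red one at (186,256), and a shorter grey one at (387,173). The cell is at (298,128). My choice is the grey plate at (187,158). I'll check it with a crop and measure lengths.

```bash
python3 - <<'E'
from h import *
im=cv2.imread('pics/top0.png')
a=cv2.resize(im[112:204,160:215],None,fx=6,fy=6,interpolation=cv2.INTER_CUBIC)
b=cv2.resize(im[80:172,268:328],None,fx=6,fy=6,interpolation=cv2.INTER_CUBIC)
cv2.imwrite('pics/crop0.png',np.hstack([a,b]))
c=cam('top');R=cv2.Rodrigues(c[2])[0];print('cam',-R.T@c[3])
for nm,(y0,y1,x0,x1),z in(('long',(112,204,160,215),.008),('short',(138,210,358,415),.008),('cell',(80,172,268,328),.03)):
    g=im[y0:y1,x0:x1].astype(int)
    # blueness vs bench (yellowish)
    m=((g[:,:,0]-g[:,:,2])>-8).astype(np.uint8)
    n,l,s,_=cv2.connectedComponentsWithStats(m); k=1+np.argmax(s[1:,4]); m=(l==k).astype(np.uint8)
    ct=max(cv2.findContours(m,cv2.RETR_EXTERNAL,cv2.CHAIN_APPROX_NONE)[0],key=len).reshape(-1,2)+[x0,y0]
    P=ray('top',ct,z)[:,:2]
    r=cv2.minAreaRect((P*1000).astype(np.float32)); print(nm,s[k],r)
    H=cv2.findContours(m,cv2.RETR_CCOMP,cv2.CHAIN_APPROX_NONE)
    for q,hh in zip(H[0],H[1][0]):
        if hh[3]>=0 and len(q)>6:
            mm=q.reshape(-1,2).mean(0)+[x0,y0]; print(' hole',mm,len(q),ray('top',mm,z)[0])
E
```

```text
cam [0.27009429 0.07369871 1.24267443]
long [22 41 10  6 18] ((508.9538879394531, 281.62884521484375), (25.96413803100586, 10.910408973693848), 63.56884765625)
short [25 35  1  1  1] ((467.9521789550781, -248.9773712158203), (0.0, 0.0), 0.0)
cell [   5    7   49   81 2490] ((587.8697509765625, -17.01984405517578), (89.70081329345703, 211.41012573242188), 76.82691192626953)
 hole [291.88888889 149.11111111] 27 [ 0.52650373 -0.00131192  0.03      ]
 hole [303.14285714 102.52380952] 21 [ 0.65469047 -0.03229581  0.03      ]
```

View pics/crop0.png

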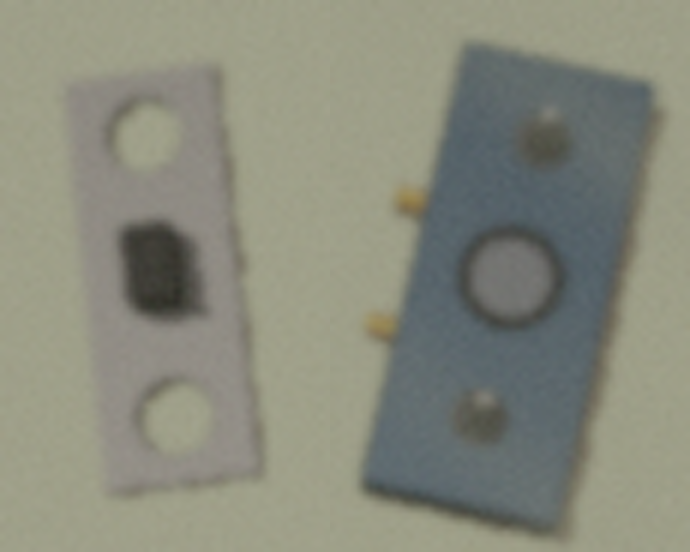

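The crop shows a grey plate with two wide-set holes at about (184,134) and (189,182), with its grip at (186,157). The cell's pins are at about (303,103) and (292,149). Now I'll segment the plate properly.

```bash
python3 - <<'E'
from h import *
im=cv2.GaussianBlur(cv2.imread('pics/top0.png'),(3,3),0.7)
for nm,(y0,y1,x0,x1) in(('long',(112,204,160,215)),('short',(138,210,358,415))):
    g=im[y0:y1,x0:x1].astype(int); d=g[:,:,1]-g[:,:,0]
    t,m=cv2.threshold(np.clip(d+60,0,255).astype(np.uint8),0,255,cv2.THRESH_BINARY_INV+cv2.THRESH_OTSU)
    n,l,s,_=cv2.connectedComponentsWithStats(m); k=1+np.argmax(s[1:,4]); m=(l==k).astype(np.uint8)
    ct=max(cv2.findContours(m,cv2.RETR_EXTERNAL,cv2.CHAIN_APPROX_NONE)[0],key=len).reshape(-1,2)+[x0,y0]
    P=ray('top',ct,.008)[:,:2]
    print(nm,t,s[k],cv2.minAreaRect((P*1000).astype(np.float32)))
    H=cv2.findContours(m,cv2.RETR_CCOMP,cv2.CHAIN_APPROX_NONE)
    for q,hh in zip(H[0],H[1][0]):
        if hh[3]>=0 and len(q)>6:
            mm=q.reshape(-1,2).mean(0)+[x0,y0]; print(' hole',mm,len(q),ray('top',mm,.006)[0])
E
```

```text
long 75.0 [  11   11   33   71 1610] ((507.12738037109375, 281.2853088378906), (191.18898010253906, 71.76063537597656), 7.730777263641357)
 hole [189.17142857 181.28571429] 35 [0.44284403 0.27229534 0.006     ]
 hole [183.97058824 134.38235294] 34 [0.5716753  0.29011266 0.006     ]
short 76.0 [   9    7   40   57 1155] ((468.5723876953125, -259.7406311035156), (71.46504974365234, 146.7583465576172), 70.05253601074219)
 hole [381.88571429 187.2       ] 35 [ 0.42959019 -0.24537181  0.006     ]
 hole [391.37142857 158.74285714] 35 [ 0.50770655 -0.27401136  0.006     ]
```

>>> play_rows([
  [[0,0,0,0,0,-9.1],[0,0,0,0,0,-9.1],[0,0,0,0,0,-9.2],[-30,-25.5,0,0,0,0],[-30,-25.5,0,0,0,0],[-30,-25.5,0,0,0,0],[-30,-25.5,0,0,0,0],[-30,-25.5,0,0,0,0],[-30,-25.5,0,0,0,0],[-30,-25.5,0,0,0,0],[-30,-25.5,0,0,0,0],[-30,-25.5,0,0,0,0],[-30,-26,0,0,0,0],[0,0,0,0,0,0]],
], jaw=0)

```text
t: 2.2
tool_pos: [0.5101, 0.2803, 0.2529]
eef_rot: [-3.141, 0.0, -3.009]
force: [-0.5, 0.4, -0.9]
finger_gap: 0.0851
```

```bash
python3 - <<'E'
from h import *
s=env.sense();print(s['t'],s['tool_pos'],np.degrees(s['eef_rot']),s['force'])
c=cam('wrist');im=save('wrist','w1.png')
R=cv2.Rodrigues(c[2])[0];print('cam',-R.T@c[3])
P=ray('wrist',[[183,134]],.008,c)
print(proj('wrist',[[.4428,.2723,.008],[.5716,.2901,.008],[.507,.281,.04]],c))
E
```

```text
2.2 [0.5100786  0.28027856 0.25287762] [-1.79979910e+02  1.06597205e-02 -1.72412057e+02] [-0.54974704  0.39678998 -0.92770934]
cam [0.44350875 0.27118916 0.3739852 ]
[[254.66621498 110.83024294]
 [255.12568542 210.31098403]
 [254.87316903 167.27115574]]
```

View pics/w1.png

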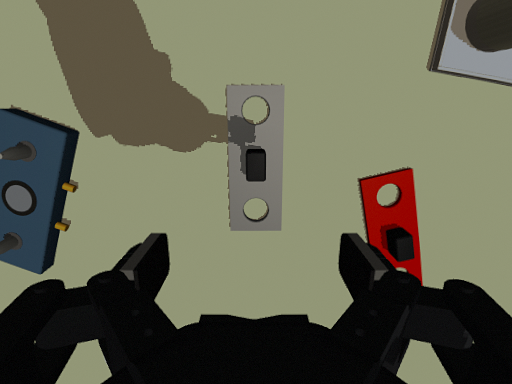

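The wrist view shows the grey plate's holes at (255.5,109.5) and (256,209) and its grip at (256,165). That is within about 1.5 px of the top-camera estimate. The red plate is well clear at (395,230). Going down.

>>> play_rows([
  [[3.6,1.7,30,0,0,-0.2],[0,0,35,0,0,0],[0,0,35,0,0,0],[0,0,35,0,0,0],[0,0,35,0,0,0],[0,0,20,0,0,0],[0,0,15,0,0,0],[0,0,10,0,0,0],[0,0,4,0,0,0],[0,0,0,0,0,0]],
])

```text
t: 3.5
tool_pos: [0.5046, 0.2831, 0.0346]
eef_rot: [3.141, 0.0, -3.003]
force: [0.2, -0.3, 0.7]
finger_gap: 0.0857
```

```bash
python3 - <<'E'
from h import *
s=env.sense();print(s['t'],s['tool_pos'],np.degrees(s['eef_rot']),s['force'])
save('wrist','w2.png')
E
```

```text
3.5 [0.50457114 0.2831367  0.03457782] [ 1.79992792e+02  2.20580341e-02 -1.72037408e+02] [ 0.18268925 -0.26903557  0.67058823]
```

View pics/w2.png

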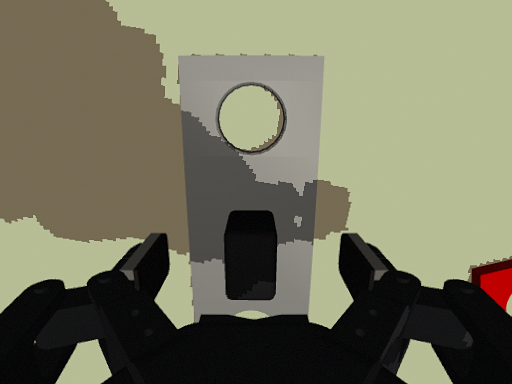

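```bash
python3 - <<'E'
from h import *
c=cam('wrist')
s=env.sense(); print(proj('wrist',[s['tool_pos']],c), proj('wrist',[s['tool_pos']+[0,0,.0054]],c))
# block top face approx rows 211(far top edge) .. ; near top edge hidden/visible 240?
print(ray('wrist',[[226,240],[276,240],[224,299],[277,299],[229,211],[273,211]],.04,c))
print('hole',ray('wrist',[[251.5,118]],.008,c))
print('edges',ray('wrist',[[179,56],[324,56]],.008,c))
E
python3 -c "
import cv2;cv2.imwrite('pics/c2.png',cv2.resize(cv2.imread('pics/w2.png')[190:340,190:320],None,fx=4,fy=4))"
```

```text
[[254.27169377 259.15431408]] [[254.30084276 265.07867568]]
[[0.49425447 0.26908278 0.04      ]
 [0.4912134  0.29095168 0.04      ]
 [0.52474174 0.27150437 0.04      ]
 [0.52128622 0.29630684 0.04      ]
 [0.48058378 0.26884609 0.04      ]
 [0.47798853 0.28751952 0.04      ]]
hole [[0.44162262 0.27301493 0.008     ]]
edges [[0.417412   0.23452171 0.008     ]
 [0.40784112 0.3035324  0.008     ]]
```

View pics/c2.png

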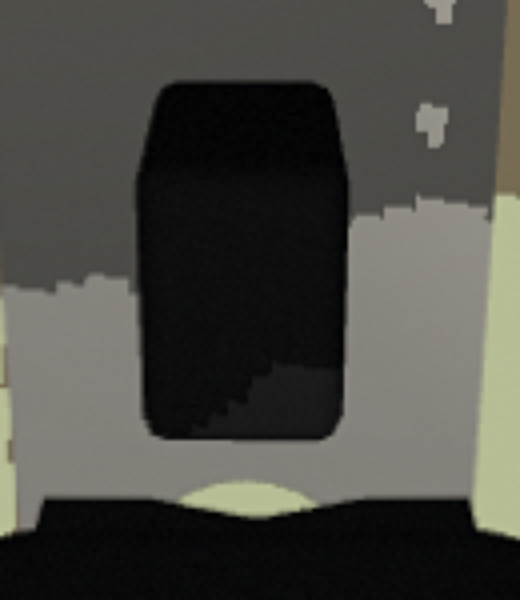

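>>> play_rows([
  [[-1.3,-1.2,0,0,0,0],[0,0,0,0,0,0]],
])

```text
t: 3.8
tool_pos: [0.5063, 0.282, 0.0347]
eef_rot: [3.141, 0.001, -3.003]
force: [0.1, 0.3, 0.1]
finger_gap: 0.0849
```

>>> play_rows([
  [[0,0,0,0,0,0],[0,0,0,0,0,0],[0,0,0,0,0,0],[0,0,0,0,0,0],[0,0,0,0,0,0],[0,0,0,0,0,0]],
], jaw=1, force=70)

```text
t: 4.55
tool_pos: [0.506, 0.282, 0.0345]
eef_rot: [-3.142, 0.0, -3.003]
force: [-1.1, -0.5, 4.9]
finger_gap: 0.0228
```

>>> play_rows([
  [[0,0,-10,0,0,0],[0,0,-25,0,0,0],[0,0,-30,0,0,0],[0,0,-30,0,0,0],[0,0,-30,0,0,0],[0,0,-10,0,0,0],[0,0,0,0,0,0],[0,0,0,0,0,0]],
])

```text
t: 5.55
tool_pos: [0.5051, 0.2817, 0.168]
eef_rot: [-3.141, -0.002, -3.003]
force: [-0.3, -0.0, -3.2]
finger_gap: 0.0229
```

```bash
python3 - <<'E'
from h import *
s=env.sense();print(s['t'],s['tool_pos'],np.degrees(s['eef_rot']),s['force'])
a=save('wrist','w3.png');b=save('scene','s3.png')
E
```

```text
5.55 [0.50509701 0.28167113 0.16796504] [-1.79971573e+02 -1.20916855e-01 -1.72039825e+02] [-0.32579616 -0.04154165 -3.241988  ]
```

View pics/w3.png

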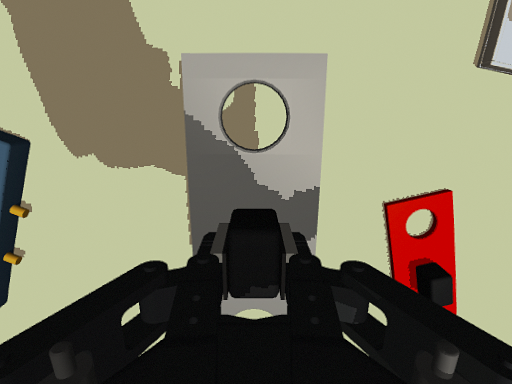

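View pics/s3.png

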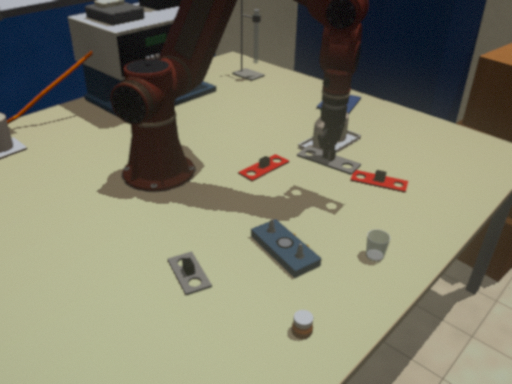

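The plate is held level, with its near hole at (254,116) in the wrist view. The short plate and both red plates haven't moved. Next I'll move beside the cell with the yaw aligned and measure it from the wrist.

>>> play_rows([
  [[-10,-15,0,0,0,0],[-19,-30,0,0,0,0],[-19,-30,0,0,0,0],[-19,-30,0,0,0,0],[-19,-30,0,0,0,0],[-19,-30,0,0,0,0],[-10,-15,0,0,0,0],[0,0,0,0,0,7],[0,0,0,0,0,7],[0,0,0,0,0,7.2],[0,0,0,0,0,0],[0,0,0,0,0,0]],
])

```text
t: 7.15
tool_pos: [0.6446, 0.1197, 0.1691]
eef_rot: [-3.142, -0.0, 2.913]
force: [-0.8, 0.4, -2.7]
finger_gap: 0.0233
```

```bash
python3 - <<'E'
from h import *
s=env.sense();print(s['t'],s['tool_pos'],np.degrees(s['eef_rot']),s['force'])
c=cam('wrist');np.save('c4.npy',np.array([*c[0].ravel(),*c[1],*c[2],*c[3]]))
save('wrist','w4.png')
ct=np.array([.588,-.017]);a=np.radians(-13.4);u=np.array([np.cos(a),np.sin(a)])
print(proj('wrist',[[*(ct-.065*u),.07],[*(ct+.065*u),.07],[*ct,.03]],c))
E
```

```text
7.15 [0.64456757 0.1196534  0.16913652] [-1.79997539e+02 -2.13708451e-02  1.66919145e+02] [-0.82874728  0.36887807 -2.65916753]
[[ 58.58028762  82.84042949]
 [ 83.6060608  243.14910113]
 [ 97.20837001 160.21537181]]
```

View pics/w4.png

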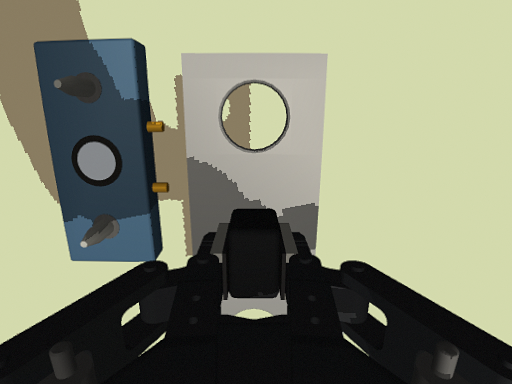

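The wrist view shows pin tips at about (58,85) and (84,244) and the window at (97,160). All are within about 2 px of prediction. Now I'll compute the precise offset of the held plate.

```bash
python3 - <<'E'
from h import *
im=cv2.imread('pics/w4.png')
cv2.imwrite('pics/c4.png',np.hstack([cv2.resize(im[60:120,40:115],None,fx=5,fy=5,interpolation=2),cv2.resize(im[205:265,65:140],None,fx=5,fy=5,interpolation=2)]))
v=np.load('c4.npy');c=(v[:9].reshape(3,3),v[9:14],v[14:17],v[17:])
t=ray('wrist',[[57.5,85],[83.5,244]],.07,c)[:,:2];d=t[1]-t[0]
print('tips',t,t.mean(0),np.linalg.norm(d),np.degrees(np.arctan2(d[1],d[0])))
print('window',ray('wrist',[[97,160.5]],.03,c))
pt=.1691-.0345+.008
# hole: top-rim ellipse
h=ray('wrist',[[254.5,116]],pt-.002,c)[0,:2]; e=ray('wrist',[[181,54],[327,54],[188,240],[319,218]],pt,c)[:,:2]
ev=e[1]-e[0];print('hole',h,'end edge len',np.linalg.norm(ev),'plate ang',np.degrees(np.arctan2(ev[1],ev[0]))-90)
a=np.radians(-13.3);u=np.array([np.cos(a),np.sin(a)])
print('mid from hole',h+.065*u,'mid from end',e[:2].mean(0)+.095*u)
E
```

```text
tips [[ 0.52599714 -0.00333374]
 [ 0.65196004 -0.03247093]] [ 0.58897859 -0.01790233] 0.12928892960934307 -13.024339384288922
window [[ 0.58820534 -0.01729142  0.03      ]]
hole [0.58150202 0.13435316] end edge len 0.06998622657874012 plate ang -13.120311155535447
mid from hole [0.64475865 0.11939993] mid from end [0.64546263 0.11886975]
```

View pics/c4.png

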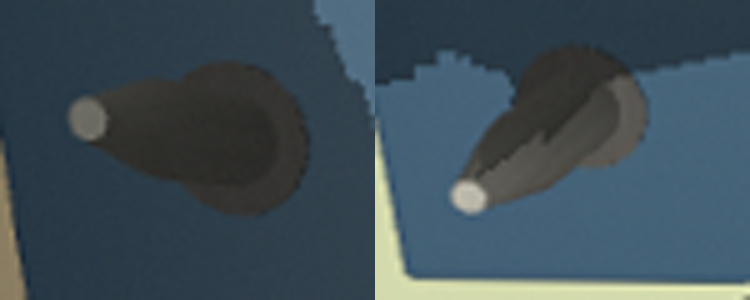

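>>> play_rows([
  [[3,-16,0,0,0,0],[4,-25,0,0,0,0],[4,-25,0,0,0,0],[4,-25,0,0,0,0],[4,-25,0,0,0,0],[3,-20,0,0,0,0],[2,-10,0,0,0,0],[0,0,20,0,0,0],[0,0,20,0,0,0],[0,0,10,0,0,0],[0,0,0,0,0,0],[0,0,0,0,0,0]],
])

```text
t: 8.7
tool_pos: [0.5884, -0.0169, 0.12]
eef_rot: [3.141, 0.001, 2.911]
force: [0.0, -0.4, -2.1]
finger_gap: 0.0231
```

```bash
cat > look.py <<'E'
import sys
from h import *
k=sys.argv[1]
s=env.sense();print(s['t'],s['tool_pos'],np.degrees(s['eef_rot']),s['force'])
c=cam('wrist');save('wrist','w%s.png'%k)
z=s['tool_pos'][2]-.0345+.008
ct=np.array([.5886,-.0176]);a=np.radians(-13.2);u=np.array([np.cos(a),np.sin(a)])
print('pred tip',proj('wrist',[[*(ct-.065*u),.07],[*(ct-.065*u),z]],c))
for nm in('top','scene'):
    im=save(nm,nm+k+'.png')
    p=proj(nm,[[*ct,.06]])[0].astype(int); x,y=p
    cv2.imwrite('pics/%sc%s.png'%(nm,k),cv2.resize(im[max(0,y-60):y+60,x-70:x+70,::-1],None,fx=4,fy=4,interpolation=2))
E
python3 look.py 5; cd pics; python3 -c "
import cv2,numpy as np
a=cv2.imread('w5.png');b=cv2.imread('topc5.png');c=cv2.imread('scenec5.png')
b=cv2.resize(b,(400,300));c=cv2.resize(c,(400,300));a=cv2.resize(a,(400,300))
cv2.imwrite('m5.png',np.vstack([np.hstack([b,c]),np.hstack([a,a*0])]))"
```

```text
8.7 [ 0.58839045 -0.01692522  0.12001261] [1.79993967e+02 5.98838640e-02 1.66779465e+02] [ 0.01157792 -0.36730735 -2.06554   ]
pred tip [[253.25341886 115.51494004]
 [253.20703759 116.22457714]]
```

View pics/m5.png

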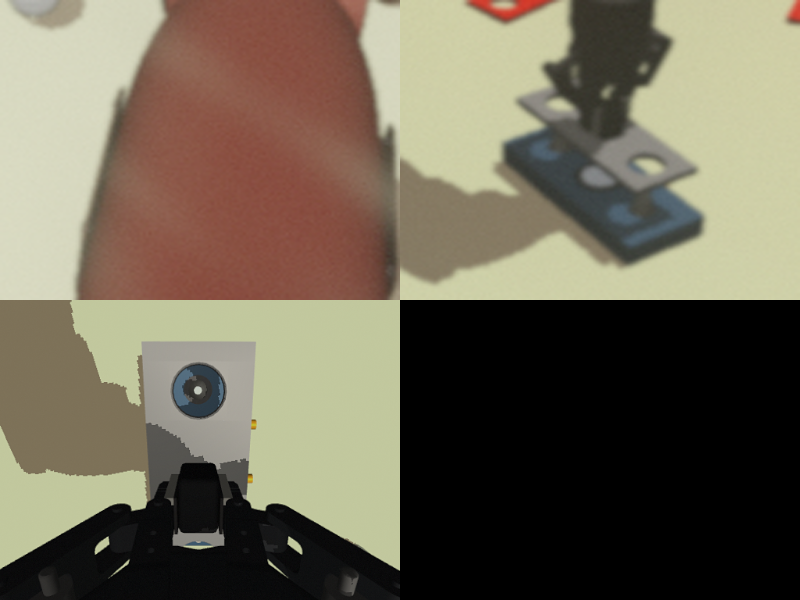

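View pics/w5.png

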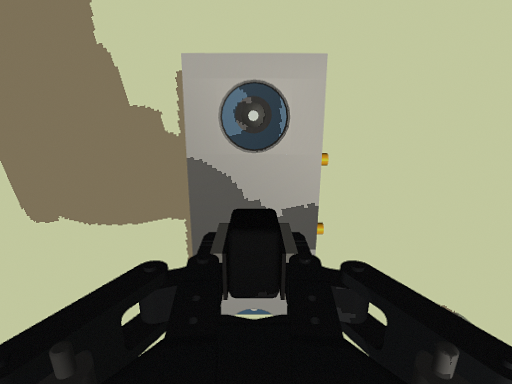

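The near pin tip at (253.5,116) sits centred in the hole at (254.5,116), and the scene view is consistent at the far pin. Lowering.

>>> play_rows([
  [[0,0,8,0,0,0],[0,0,8,0,0,0],[0,0,8,0,0,0],[0,0,8,0,0,0],[0,0,8,0,0,0],[0,0,8,0,0,0],[0,0,0,0,0,0],[0,0,0,0,0,0]],
])

```text
t: 9.85
tool_pos: [0.588, -0.017, 0.0715]
eef_rot: [3.142, 0.0, 2.911]
force: [0.7, 1.2, -2.5]
finger_gap: 0.023
```

```bash
python3 look.py 6; cd pics; python3 -c "
import cv2,numpy as np
a=cv2.resize(cv2.imread('w6.png'),(400,300));c=cv2.resize(cv2.imread('scenec6.png'),(400,300))
cv2.imwrite('m6.png',np.hstack([a,c]))"
```

```text
9.85 [ 0.5880499  -0.01699521  0.07147112] [1.79999171e+02 1.70008675e-02 1.66760352e+02] [ 0.7078058   1.23394732 -2.45252433]
pred tip [[253.40953739 118.10959681]
 [253.43713485 116.95690288]]
```

View pics/m6.png

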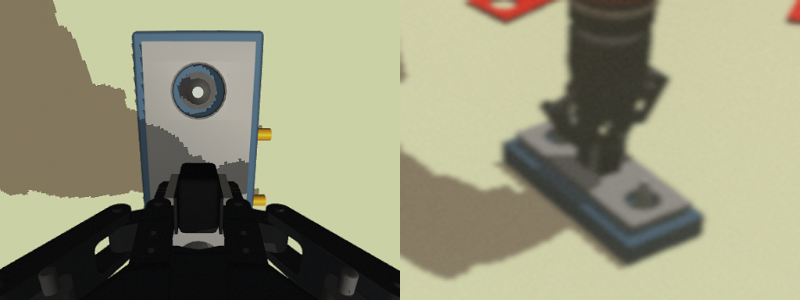

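Both holes are over their pins, with about 7 mm left to go. Lowering slowly to contact.

>>> play_rows([
  [[0,0,2,0,0,0],[0,0,2,0,0,0],[0,0,1.5,0,0,0],[0,0,1,0,0,0],[0,0,0,0,0,0],[0,0,0,0,0,0]],
])

```text
t: 10.75
tool_pos: [0.5879, -0.017, 0.0648]
eef_rot: [3.142, 0.0, 2.91]
force: [-0.3, -0.1, -1.7]
finger_gap: 0.023
```

>>> play_rows([
  [[0,0,0.5,0,0,0],[0,0,0.5,0,0,0],[0,0,0,0,0,0],[0,0,0,0,0,0]],
])

```text
t: 11.25
tool_pos: [0.588, -0.017, 0.0645]
eef_rot: [3.142, 0.001, 2.911]
force: [-3.2, 0.8, 6.0]
finger_gap: 0.023
```

Contact came at the expected height (TCP 0.0645) with +6 N. I'll check that it's seated, then release.

>>> play_rows([
  [[0,0,0,0,0,0],[0,0,0,0,0,0],[0,0,0,0,0,0],[0,0,0,0,0,0],[0,0,0,0,0,0],[0,0,0,0,0,0]],
], jaw=0)

```text
t: 12.0
tool_pos: [0.5879, -0.017, 0.0638]
eef_rot: [3.142, -0.0, 2.91]
force: [-0.5, 0.7, 0.6]
finger_gap: 0.0851
```

>>> play_rows([
  [[0,0,-10,0,0,0],[0,0,-30,0,0,0],[0,0,-40,0,0,0],[0,0,-40,0,0,0],[0,0,-40,0,0,0],[0,0,-10,0,0,0],[0,0,0,0,0,0]],
])

```text
t: 12.88
tool_pos: [0.5881, -0.017, 0.2344]
eef_rot: [3.142, 0.001, 2.91]
force: [0.2, 1.0, -0.2]
finger_gap: 0.0852
```

```bash
python3 look.py 7; cd pics; python3 -c "
import cv2,numpy as np
a=cv2.resize(cv2.imread('w7.png'),(400,300));c=cv2.resize(cv2.imread('scenec7.png'),(400,300));d=cv2.resize(cv2.imread('scene7.png'),(400,300));e=cv2.resize(cv2.imread('top7.png'),(400,300))
cv2.imwrite('m7.png',np.vstack([np.hstack([a,c]),np.hstack([d,e])]))"
```

```text
12.875 [ 0.58810511 -0.01702336  0.23435954] [1.79996187e+02 7.08351204e-02 1.66757164e+02] [ 0.15896701  0.98901238 -0.2169983 ]
pred tip [[253.48371013 114.01254765]
 [253.41946434 116.80451661]]
```

View pics/m7.png

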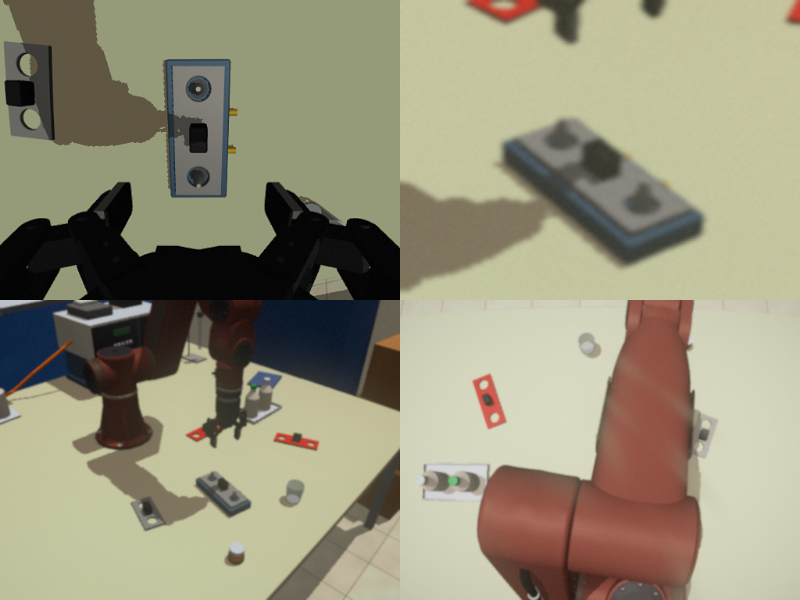

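The plate lies flat on the block with both pins through its holes. The gripper is clear and the other items haven't moved. Handing in.

```bash
python3 -c "
from rig import env
print(env.finish_job())"
```

```text
the job is handed in; nothing more can be done
None
```

The long grey plate is on the flow cell, with both holes over the guide pins. It was lowered all the way to contact before I let go, and the job was handed in at about 13 s of the 35 s allowed. `finish_job` reported no verdict.

- **Choice of plate:** I measured it at about 190 × 71 mm in the top view, against about 147 mm for the shorter plate, which stayed where it was. I left both red look-alikes alone.
- **Seating:** Contact came at the height expected for a plate flat on the block, with about 6 N upward on the tool.
- **Last checks:** The wrist and scene pictures after release show the plate flat with both pins through it, the gripper open and about 17 cm above it. No check failed. The pin and hole positions from the top and wrist cameras agreed to about 1–2 mm. The arm hid the cell in the top camera, so that view could not confirm the final placing.

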